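Swing out the microtome's folding crank grip and bring the specimen head to the top

TASK

The tissue microtome is parked, with the crank grip of its handwheel folded in. Reach behind the tip of the grip, swing it out and down until it clicks and latches straight out from the wheel, then crank the handwheel until the grip is at twelve o'clock and the specimen head is at the top of its stroke, ready for a new block, and let go. Leave the dish stack, the slide box and the stain jar as they stand.

Things in the scene. Friction and masses are not known exactly. Their poses are not given: they have to be found in the camera images.
- microtome: Rotary microtome fixed to the bench: cream housing, 280 deep, 260 wide, 250 mm high, knife and specimen head at its front, grey handwheel on its right. Origin on the bench under the wheel's axis, in the plane of the housing's right side. x: machine's front to back, y: to its left, z up. Housing: x -50 to 230, y 0 to 260; front base and knife (140 high): x -170 to -50, y 45 to 235 mm. Outward = its -y.
- wheel_centre (a point): Point on the handwheel's axis (which runs along the microtome's y) in the plane of the wheel's outer face, 140 mm above the bench, 48 mm outward (-y) of the housing's side. The wheel is a flat grey disc, 150 mm in diameter, 14 mm thick, its back 34 mm clear of the housing; a hub cap stands 6 mm proud of the face.
- handwheel (a joint): Wheel turn, rad, endless: 0 = grip's pivot at six o'clock (head lowest), +-pi = twelve o'clock (head highest). Grows as the pivot goes from the bottom to the machine's front (-x), then up. Stays where left (friction 0.25 N m, 4 to 5 N at the grip). With the grip folded a parking pin behind the wheel sits in a fork on the housing: the wheel only rocks 0.11 rad either way. Latching the grip out frees it.
- crank_grip (a joint): Swing of the grip on its pivot, rad. 0 folded: it points from the pivot past the wheel's hub, its tip leaning 0.35 rad off the wheel's face. 1.22 latched: straight out along the wheel's axis (lean off the face = value + 0.35). Starts at 0 to 0.15. Light up to 0.55, then a spring latch needs 0.36 N m (5 to 6 N at 70 mm from the pivot); past 0.9 it snaps to its stop at 1.22 and cannot fold back.
- grip_pivot (a point): Hinge of the folding grip, between two aluminium ears on the wheel's face, 58 mm from the wheel's axis and 28 mm outward of the face. Its pin is tangential to the wheel (along the microtome's x at six and twelve o'clock). Turns with the wheel.
- grip_middle (a point): Middle of the black plastic grip, on its axis, 64 mm from the pivot. A bellied round sleeve, 21 to 25 mm thick, from 24 to 106 mm from the pivot, which spins freely on its spindle: a hand or gripper can hold it at a fixed attitude through the whole turn. Folded, the gap between the wheel's face and the grip is about 40 mm wide near the tip, open from above.
- grip_tip (a point): Free end of the grip, on its axis, 106 mm from the pivot. Folded, it is the grip's highest point, 170 to 185 mm above the bench. Latched, the grip is level, its axis 82 mm above the bench at six o'clock and 198 mm at twelve o'clock.
- head_clamp (a point): Centre of the white cassette held in the specimen head's clamp, at the machine's front above the knife. It rides up and down 60 mm, driven by the handwheel: 128 mm above the bench at the bottom, 188 mm at the top.
- dish_stack: Bystander: a stack of three closed Petri dishes, 91 mm in diameter, 47 mm high, loose on the bench. Origin at the centre of its underside.
- slide_box: Bystander: flat closed slide box, 87 x 177 x 35 mm, loose. Origin at the centre of its underside, long side along its y.
- stain_jar: Bystander: round glass jar with a black lid, 82 mm in diameter, 97 mm high, loose. Origin at the centre of its underside.

How it is judged:
By the outcome, as a careful person would: the job done as asked, in the order asked, and still so for the second after the job is handed in, with the robot touching nothing.
It also fails if it takes over 48 s, if anything falls off the work surface, if the arm or the gripper's body presses on something with over 40 N, if the wrist force passes 120 N, or if a joint passes its speed limit or range.

ROBOT

A 6-joint arm with a two-finger parallel gripper is mounted at the origin on the work surface. World frame = base frame: x ahead of the robot, y to its left, z up, the work surface at z = 0. Lengths are in mm, angles in rad, forces in N, time in s.
With the tool pointing down it reaches from about 300 to 950 mm from the base axis. Payload 3.1 kg.
Tool frame: the origin (TCP) lies at the very end of the fingers, on their centre line; the grasp point (between the pads) lies behind it (bot.grip_depth is the z of the grasp point in the tool frame, in mm); z points along the fingers, y is the direction in which the jaws open and shut (so a half turn about z gives the same grasp; the last joint's range is limited). The gripper opens to 85 mm and grips with 20 to 120 N. Pads are 22 mm wide; open, the fingers measure 114 mm over their backs; the gripper's body (76 mm by 85 mm) begins 54 mm behind the grasp point. The pads swing forward as they close: fully open they stand 13 mm farther back than shut.
Start: joints at [-1.407, 0.308, 1.634, -0, 1.2, -0.07], TCP at [144.77, -608.008, 231.272] pointing down, gripper open.
Joint ranges: [-3.06, 3.06], [-0.79, 1.96], [0.05, 2.63], [-1.19, 4.34], [0.05, 2.64], [-2.94, 2.94]. Speed limits (rad/s): [2.79, 2.79, 3.14, 3.14, 3.14, 3.14].

INTERFACE

Orientations are given as [roll, pitch, yaw] about the fixed x, y, z axes, in that order (R = Rz(yaw) Ry(pitch) Rx(roll)).
In Python, from plant import bot, eyes gives the robot as it stands.
- The arm moves only by the tool play_rows, never from a script. Its argument "commands" is a list that holds one entry, the list of rows, each a list of 7 numbers: the finger opening in m, from 0 to 0.0854, then the shift along the world's x, y, z in m, then the turn, a rotation vector about the world's x, y, z in degrees. In form: [[[grip, dx, dy, dz, ax, ay, az], ...]]. A call has 1 to 12 rows; each row shifts and turns the pose as measured when the row begins; what a row does not reach is not made up. A row lasts 1/12 s, in which the tool goes at most 41.7 mm and 7.16 degrees, less where a joint would pass 70% of its speed; a pose out of reach is approached as far as the arm can. A call with a gripper value outside its range is refused whole. The fingers move at their own pace and stop on an object; "grip_force" is the grip in N (left out, the last holds). Time passes only in rows, so rows that do not move let the fingers close. It gives the time, the measured TCP pose, the force and the opening at its end, in the units of the state.
- bot.get_state(): the state, without advancing time (a new reading comes with each control period).
- eyes.snapshot(name): name is "scene" or "top"; returns a dict with "image" (400x640x3 uint8, red, green, blue), "K" (3x3 intrinsics, pixels), "k1" (the pictures are not rectified: a ray, as slopes to the right and down, at radius r is drawn at 1 + k1 r^2 times it, then the intrinsics apply), "R" (3x3) and "t" (3): a world point X has camera coordinates R X + t. Camera axes: x right, y down, z forward; pixel columns grow to the right and rows downward; lengths in mm; the calibration is good to about 2 mm. A picture is of the moment at which its call begins. There is no depth.
- bot.hand_in(): hands the job in, once; it reports no verdict.
The state is a dict: "time_s": time; "q": joint angles; "qvel": joint speeds; "joint_torque": joint torques, N m; "ee_pos": TCP position; "eef_rot": TCP orientation; "wrist_force": force on the tool from outside, world axes, zero at the start; "wrist_torque": the same for the moment, N m; "finger_gap": finger opening in mm.
Only numpy, scipy, OpenCV 4.12 (cv2) and the standard library are available. Lean on these libraries where they do the work, as an engineer would, in place of code of your own. Each camera call takes 0.05 s, during which the arm holds its last target. There are 200 camera calls.

## Working session

There is one attempt and no reset: what is moved stays moved. The work goes in short steps, Python scripts to look and compute and a tool call to move; the robot and the scene stay as the last step left them, time stands still between calls to the robot, and variables do not carry over. Pictures are saved under pics/ and viewed, about 8 in all and at most 12, crops included, and the job is handed in when it is done.

Besides the shell and the picture viewer there is one more tool, called after "Call:" as name([rows], argument=value, ...), one row to a line, values as JSON. play_rows: Moves the arm, as the interface text tells. Its arguments: {"type":"object","properties":{"commands":{"type":"array","items":{"type":"array","items":{"type":"array","items":{"type":"number"}}}},"grip_force":{"type":"number"}},"required":["commands"]}

```bash
mkdir -p pics; ls; python3 - <<'E'
from plant import bot, eyes
import cv2
for n in("scene","top"):
    s=eyes.snapshot(n); cv2.imwrite(f"pics/{n}0.png",s["image"][:,:,::-1]); print(n,s["K"],s["k1"],s["R"],s["t"])
print(bot.get_state(), bot.grip_depth)
E
```

```text
pics
scene [[457.08499477   0.         312.32422513]
 [  0.         457.08499477 201.80785795]
 [  0.           0.           1.        ]] -0.12924972475265137 [[ 0.86018424  0.50991752  0.00819727]
 [ 0.33539649 -0.55352858 -0.76230919]
 [-0.38417739  0.65847569 -0.64716111]] [-390.74151862 -185.9242337  1504.06309676]
top [[461.22751123   0.         319.509737  ]
 [  0.         461.22751123 197.74278055]
 [  0.           0.           1.        ]] -0.1279874296489693 [[-0.01224502 -0.99992173 -0.00256848]
 [-0.99627498  0.01241956 -0.08533418]
 [ 0.0853594   0.00151399 -0.99634908]] [-134.59869546  529.27008304 1186.82687855]
{'time_s': 0.1, 'q': array([-1.40672818e+00,  3.08901536e-01,  1.63506582e+00,  2.38653142e-05,
        1.19971353e+00, -6.97156775e-02]), 'qvel': array([ 0.00122461, -0.0044144 , -0.00368639,  0.0006441 , -0.00028426,
       -0.00015837]), 'joint_torque': array([-1.34025881e-04, -4.16407228e+01, -2.77644646e+01, -1.26709328e-04,
        4.02722202e-03,  9.73451250e-06]), 'ee_pos': array([ 144.63543264, -607.26262879,  230.16901022]), 'eef_rot': array([-3.13951105e+00, -1.67633078e-04,  2.33774971e-01]), 'wrist_force': array([-0.40842977, -0.23952016, -0.00118502]), 'wrist_torque': array([ 0.02305385,  0.01364846, -0.01771005]), 'finger_gap': 85.21588684679826} -18.700000000000003
```

View pics/scene0.png

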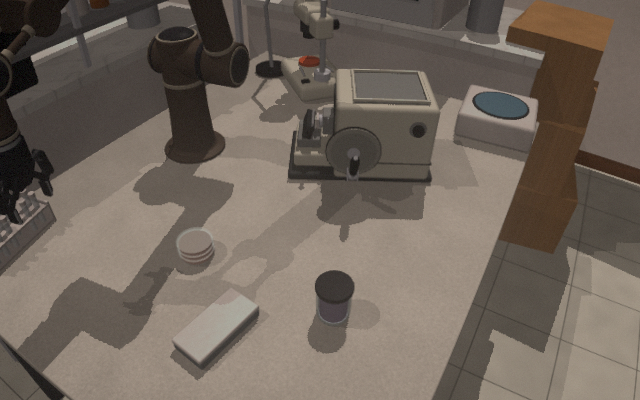

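View pics/top0.png

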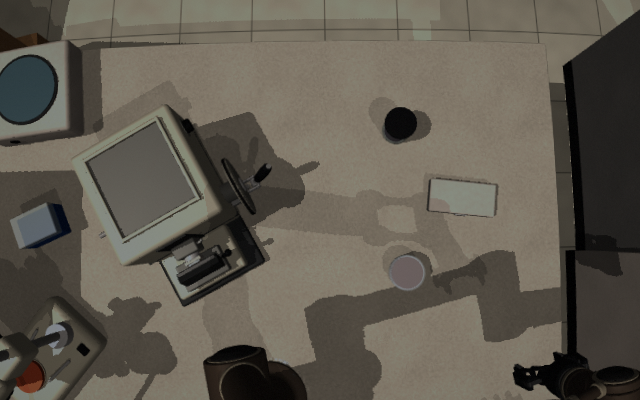

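The scene view shows the microtome's wheel at about (354,150) with the folded grip at (353,160). The top view shows the housing top with corners at about (72,160), (165,105), (222,208) and (123,264), and the wheel at (240,185) with the grip at (262,172). I'll zoom in on both.

```bash
python3 - <<'E'
import cv2,numpy as np
a=cv2.imread("pics/scene0.png")[60:190,280:440]; b=cv2.imread("pics/top0.png")[90:310,60:310]
a=cv2.resize(a,None,fx=5,fy=5,interpolation=cv2.INTER_CUBIC)[:600]; b=cv2.resize(b,(682,600),interpolation=cv2.INTER_CUBIC)
f=lambda i:np.clip(255*(i/255.)**.6,0,255).astype('uint8')
cv2.imwrite("pics/sc_z.png",f(a)); cv2.imwrite("pics/top_z.png",f(b))
E
```

```text
(no output)
```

View pics/sc_z.png

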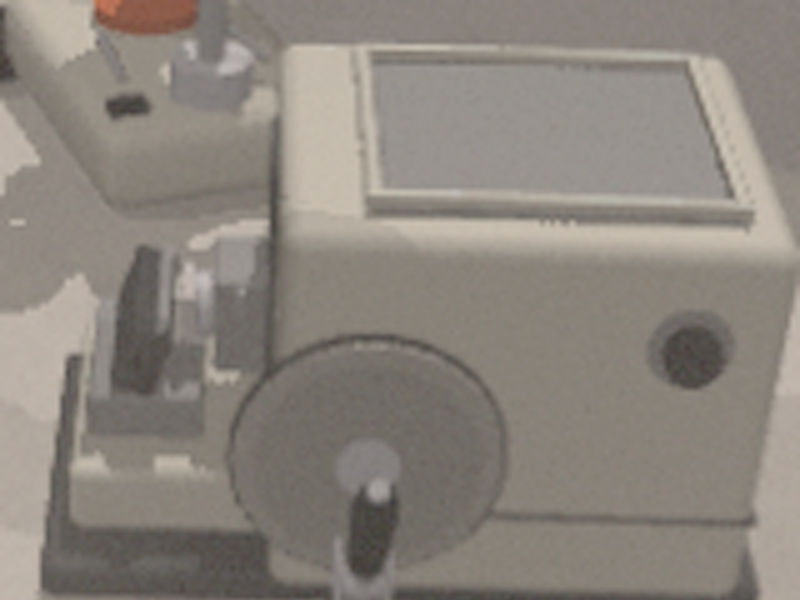

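View pics/top_z.png

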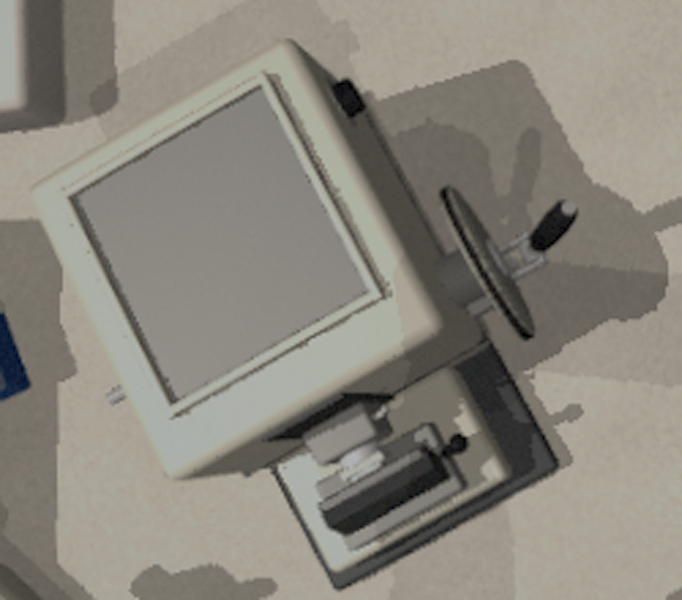

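```bash
cat > h.py <<'E'
import numpy as np, cv2, json
from scipy.optimize import least_squares
from scipy.spatial.transform import Rotation as Ro
def proj(s,X):
    c=np.asarray(X,float)@np.array(s["R"]).T+s["t"]; p=c[:,:2]/c[:,2:]
    p=p*(1+s["k1"]*(p**2).sum(1,keepdims=True)); K=s["K"]
    return np.c_[p[:,0]*K[0,0]+K[0,2],p[:,1]*K[1,1]+K[1,2]]
def m2w(p,X):
    c,s=np.cos(p[2]),np.sin(p[2]); X=np.atleast_2d(X)
    return np.c_[p[0]+c*X[:,0]-s*X[:,1],p[1]+s*X[:,0]+c*X[:,1],X[:,2]]
def grip(th,g,d):  # machine coords of point d along grip
    r=np.array([-np.sin(th),0,-np.cos(th)]); l=g+.35
    return np.array([0,0,140])+np.array([0,-76,0])+58*r+d*(-r*np.cos(l)+np.array([0,-1,0])*np.sin(l))
E
python3 - <<'E'
from h import *; from plant import eyes
S=eyes.snapshot("scene");T=eyes.snapshot("top")
tz=np.array([[33,190],[288,40],[440,330],[175,478],[490,262],[572,207]])/2.728+[60,90]
sz=np.array([[367,455],[376,488]])/5+[280,60]
def f(p,full=0):
    tip=grip(p[3],p[4],106)
    H=[[230,260,247],[230,0,247],[-50,0,247],[-50,260,247],[0,-48,140],tip]
    rt=proj(T,m2w(p,H))-tz; rs=proj(S,m2w(p,H[4:]))-sz
    return np.r_[rt.ravel(),rs.ravel(),p[3]/.05,(p[4]-.07)/.05]
r=least_squares(f,[500,100,-.5,0,.07]); print(r.x); print(r.fun.round(1))
p=r.x; np.save("p.npy",p)
for n,X in dict(wc=[0,-48,140],piv=grip(p[3],p[4],0),mid=grip(p[3],p[4],64),tip=grip(p[3],p[4],106),out12=grip(np.pi,1.22,64)).items(): print(n,m2w(p,X).round(1))
print("in axis dir (-y_m):",m2w([0,0,p[2]],[0,-1,0]))
E
```

```text
[5.27296680e+02 8.58818936e+01 5.03070411e-01 2.67524241e-02
 1.39219046e-01]
[-4.8 -0.9  0.4 -3.9  3.4 -0.5 -2.6  4.   2.  -1.1 -1.5  0.4 -1.7  1.8
 -1.2  0.9  0.5  1.4]
wc [[550.4  43.8 140. ]]
piv [[562.6  18.5  82. ]]
mid [[578.4  -7.1 138.5]]
tip [[588.8 -23.9 175.6]]
out12 [[594.8 -36.8 197.9]]
in axis dir (-y_m): [[ 0.48211781 -0.87610639  0.        ]]
```

```bash
python3 - <<'E'
from h import *; from plant import eyes
S=eyes.snapshot("scene");T=eyes.snapshot("top")
tz=np.array([[33,190],[288,40],[440,330],[175,478],[490,262],[572,207]])/2.728+[60,90]
sz=np.array([[367,455],[376,488]])/5+[280,60]
def f(p):
    tip=grip(p[3],p[4],106);e=p[5]
    H=[[230-e,260-e,247],[230-e,e,247],[-50+e,e,247],[-50+e,260-e,247],[0,-48,140],tip]
    rt=proj(T,m2w(p,H))-tz; rs=proj(S,m2w(p,H[4:]))-sz
    return np.r_[rt.ravel(),2*rs.ravel(),p[3]/.05,(p[4]-.07)/.05]
r=least_squares(f,[500,100,.5,0,.07,5]); print(r.x); print(r.fun.round(1))
p=r.x; np.save("p.npy",p)
mx=m2w([0,0,p[2]],[1,0,0]);o=m2w([0,0,p[2]],[0,-1,0]);print(mx,o)
F=m2w(p,[0,-48,0])[0]
print("face pt",F)
for d in(30,40): print(d,F+o*d)
for l in(p[4]+.35,.7,.9,1.1,1.25,1.35):
    out=28+72*np.sin(l)-12*np.cos(l)-11; print(l,out,(F+o*out+[0,0,82+72*np.cos(l)+12*np.sin(l)]).round(1))
for t in np.linspace(0,np.pi,7): print(t,m2w(p,grip(t,1.22,66)).round(1))
E
```

```text
[5.28072038e+02 8.67351891e+01 5.07003466e-01 2.92088305e-02
 1.28735995e-01 6.49000077e+00]
[-1.7  0.3 -1.5 -0.2 -0.9 -2.  -1.5 -0.1  1.6 -1.5 -2.4  0.  -2.5  3.5
 -1.1  0.9  0.6  1.2]
[[0.87420343 0.48555985 0.        ]] [[ 0.48555985 -0.87420343  0.        ]]
face pt [551.37891044  44.77342456   0.        ]
30 [[565.94570594  18.54732175   0.        ]]
40 [[570.80130444   9.80528748   0.        ]]
0.47873599534144196 39.51641530778202 [[570.6  10.2 151.4]]
0.7 54.205567233699895 [[577.7  -2.6 144.8]]
0.9 65.94021787393082 [[583.4 -12.9 136.2]]
1.1 75.72377646731643 [[588.1 -21.4 125.4]]
1.25 81.54302424485898 [[591.  -26.5 116.1]]
1.35 84.62400151840296 [[592.5 -29.2 109.5]]
0.0 [[597.  -37.4  82.1]]
0.5235987755982988 [[571.7 -51.5  89.8]]
1.0471975511965976 [[553.2 -61.8 111. ]]
1.5707963267948966 [[546.4 -65.5 140. ]]
2.0943951023931953 [[553.2 -61.8 169. ]]
2.617993877991494 [[571.7 -51.5 190.2]]
3.141592653589793 [[597.  -37.4 197.9]]
```

Call:
play_rows([
  [[0, 0.02, 0.02, 0.04, 0, 0, 7], [0, 0.02, 0.03, 0.02, 0, 0, 7], [0, 0.02, 0.035, 0, 0, 0, 7], [0, 0.02, 0.035, 0, 0, 0, 7], [0, 0.02, 0.035, 0, 0, 0, 7], [0, 0.02, 0.035, 0, 0, 0, 7], [0, 0.02, 0.035, 0, 0, 0, 7], [0, 0.02, 0.035, 0, 0, 0, 7], [0, 0.02, 0.035, 0, 0, 0, 7], [0, 0.02, 0.035, 0, 0, 0, 7], [0, 0.02, 0.035, 0, 0, 0, 7], [0, 0.02, 0.035, 0, 0, 0, 7]],
], grip_force=30)

```text
time_s: 1.3
ee_pos: [382.6, -201.9, 286.7]
eef_rot: [3.136, 0.008, 1.732]
wrist_force: [1.0, -0.6, 0.1]
finger_gap: 0.0
```

Call:
play_rows([
  [[0, 0.0227, 0.028, 0, 0, 0, 6.6], [0, 0.0227, 0.028, 0, 0, 0, 6.6], [0, 0.0227, 0.028, 0, 0, 0, 6.6], [0, 0.0227, 0.028, 0, 0, 0, 0], [0, 0.0227, 0.028, 0, 0, 0, 0], [0, 0.0227, 0.028, 0, 0, 0, 0], [0, 0.0227, 0.028, 0, 0, 0, 0], [0, 0.0227, 0.028, 0, 0, 0, 0], [0, 0, 0, 0, 0, 0, 0], [0, 0, 0, 0, 0, 0, 0]],
])

```text
time_s: 2.13
ee_pos: [573.3, 44.1, 288.3]
eef_rot: [3.129, 0.012, 2.112]
wrist_force: [0.8, -0.8, -0.2]
finger_gap: 0.1
```

Call:
play_rows([
  [[0, -0.0045, -0.011, 0, 0, 0, -2], [0, -0.0045, -0.011, 0, 0, 0, 0], [0, 0, 0, -0.02, 0, 0, 0], [0, 0, 0, -0.02, 0, 0, 0], [0, 0, 0, 0, 0, 0, 0], [0, 0, 0, 0, 0, 0, 0]],
])

```text
time_s: 2.63
ee_pos: [559.3, 12.1, 249.0]
eef_rot: [3.13, 0.015, 2.067]
wrist_force: [0.8, -0.6, 0.1]
finger_gap: -0.0
```

```bash
python3 - <<'E'
from h import *; from plant import bot,eyes
p=np.load("p.npy")
s=bot.get_state(); print(s["ee_pos"],s["eef_rot"])
f=lambda i:np.clip(255*(i/255.)**.6,0,255).astype('uint8')
ims=[]
for n,(u,v,w,h) in dict(scene=(290,70,130,130),top=(200,110,110,110)).items():
    S=eyes.snapshot(n); im=f(S["image"][:,:,::-1]).copy(); k=390/w
    c=cv2.resize(im[v:v+h,u:u+w],(390,390),interpolation=cv2.INTER_CUBIC)
    a=np.linspace(0,6.28,40)
    pts=[m2w(p,np.c_[75*np.cos(a),0*a-48,140+75*np.sin(a)]),m2w(p,[grip(p[3],p[4],d) for d in(0,24,64,106)]),s["ee_pos"][None]]
    for P,col in zip(pts,[(0,255,0),(0,0,255),(255,0,255)]):
        for q in (proj(S,P)-[u,v])*k: cv2.circle(c,tuple(int(x) for x in q),2,col,-1)
    ims.append(c)
cv2.imwrite("pics/c1.png",np.hstack(ims))
E
```

```text
[559.3188445   12.08339457 249.02432267] [3.13033358 0.01527972 2.06720073]
```

View pics/c1.png

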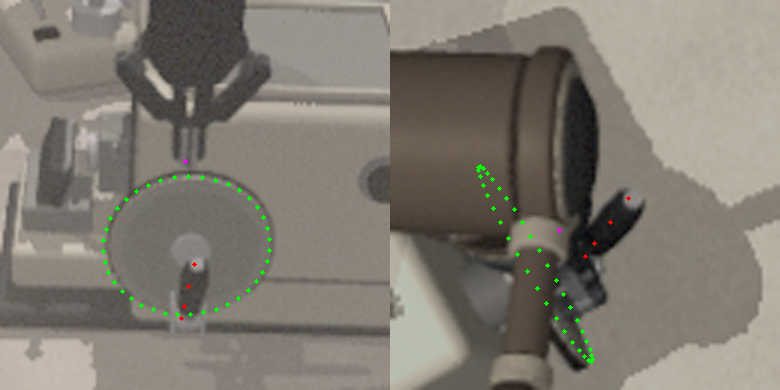

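Call:
play_rows([
  [[0, 0.0035, 0.0075, 0, 0, 0, 0.5], [0, 0, 0, 0, 0, 0, 0], [0, 0, 0, 0, 0, 0, 0], [0, 0, 0, -0.015, 0, 0, 0], [0, 0, 0, -0.015, 0, 0, 0], [0, 0, 0, 0, 0, 0, 0], [0, 0, 0, 0, 0, 0, 0]],
])

```text
time_s: 3.32
ee_pos: [568.3, 20.6, 226.7]
eef_rot: [3.118, 0.023, 2.078]
wrist_force: [1.1, 0.6, -0.4]
finger_gap: -0.1
```

Call:
play_rows([
  [[0, 0, 0, -0.015, 0.4, 1.3, 0], [0, 0, 0, -0.015, 0, 0, 0], [0, 0, 0, -0.015, 0, 0, 0], [0, 0, 0, -0.015, 0, 0, 0], [0, 0, 0, 0, 0, 0, 0], [0, 0, 0, 0, 0, 0, 0]],
])

```text
time_s: 3.82
ee_pos: [573.6, 21.6, 172.7]
eef_rot: [3.125, 0.011, 2.08]
wrist_force: [-0.7, 0.3, -0.0]
finger_gap: 0.2
```

Call:
play_rows([
  [[0, -0.004, -0.002, -0.01, 0, 0.6, 0], [0, -0.003, -0.001, -0.01, 0, 0, 0], [0, 0, 0, 0, 0, 0, 0], [0, 0, 0, 0, 0, 0, 0]],
])

```text
time_s: 4.15
ee_pos: [568.5, 18.4, 155.0]
eef_rot: [3.13, 0.009, 2.081]
wrist_force: [0.8, -0.6, 0.3]
finger_gap: -0.0
```

Call:
play_rows([
  [[0, 0.0015, -0.0035, -0.001, 0, 0, 0], [0, 0.0015, -0.0035, -0.001, 0, 0, 0], [0, 0.0015, -0.0035, -0.001, 0, 0, 0], [0, 0.0015, -0.0035, -0.002, 0, 0, 0], [0, 0.0015, -0.0035, -0.002, 0, 0, 0], [0, 0.0015, -0.0035, -0.002, 0, 0, 0], [0, 0, 0, 0, 0, 0, 0]],
])

```text
time_s: 4.73
ee_pos: [579.5, -4.8, 146.7]
eef_rot: [3.127, 0.01, 2.081]
wrist_force: [0.2, 0.7, -0.7]
finger_gap: 0.2
```

Call:
play_rows([
  [[0, 0.0014, -0.003, -0.003, 0, 0, 0], [0, 0.0014, -0.003, -0.003, 0, 0, 0], [0, 0.0014, -0.0025, -0.003, 0, 0, 0], [0, 0.0014, -0.0025, -0.0035, 0, 0, 0], [0, 0.001, -0.0025, -0.0035, 0, 0, 0], [0, 0.001, -0.0025, -0.0035, 0, 0, 0], [0, 0, 0, 0, 0, 0, 0]],
])

```text
time_s: 5.32
ee_pos: [589.5, -22.8, 126.8]
eef_rot: [3.125, 0.011, 2.08]
wrist_force: [-0.2, 0.3, 0.6]
finger_gap: -0.3
```

```bash
cat > look.py <<'E'
import sys
from h import *; from plant import bot,eyes
f=lambda i:np.clip(255*(i/255.)**.6,0,255).astype('uint8')
ims=[]
for n,(u,v,w) in dict(scene=(290,80,120),top=(200,110,110)).items():
    im=f(eyes.snapshot(n)["image"][:,:,::-1])
    ims.append(cv2.resize(im[v:v+w,u:u+w],(390,390),interpolation=cv2.INTER_CUBIC))
cv2.imwrite(sys.argv[1],np.hstack(ims))
E
python3 look.py pics/c2.png
```

```text
(no output)
```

View pics/c2.png

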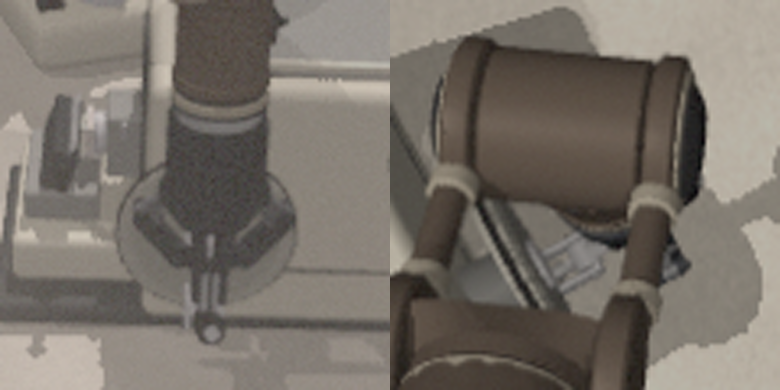

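The grip is out, with its end face showing at (210,328) under the fingertip. I'll keep pushing down the arc past the latch.

Call:
play_rows([
  [[0, 0.0009, -0.002, -0.0035, 0, 0, 0], [0, 0.0009, -0.002, -0.0035, 0, 0, 0], [0, 0.0006, -0.0015, -0.0035, 0, 0, 0], [0, 0.0006, -0.0015, -0.0035, 0, 0, 0], [0, 0.0004, -0.001, -0.0035, 0, 0, 0], [0, 0, 0, 0, 0, 0, 0]],
])

```text
time_s: 5.92
ee_pos: [592.9, -31.2, 107.5]
eef_rot: [3.125, 0.011, 2.081]
wrist_force: [0.4, 0.2, -0.6]
finger_gap: -0.5
```

Call:
play_rows([
  [[0, 0.001, -0.002, 0.02, 0, 0, 0], [0, 0.001, -0.002, 0.02, 0, 0, 0], [0.085, 0.001, -0.002, 0.02, 0, 0, 0], [0.085, 0, 0, 0, 0, 0, 0], [0.085, 0, 0, 0, 0, 0, 0], [0.085, 0, 0, 0, 0, 0, 0], [0.085, 0, 0, 0, 0, 0, 0]],
])

```text
time_s: 6.5
ee_pos: [590.7, -37.1, 162.7]
eef_rot: [3.135, 0.004, 2.081]
wrist_force: [-0.4, 0.3, -0.6]
finger_gap: 60.8
```

```bash
python3 look.py pics/c3.png
```

```text
(no output)
```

View pics/c3.png

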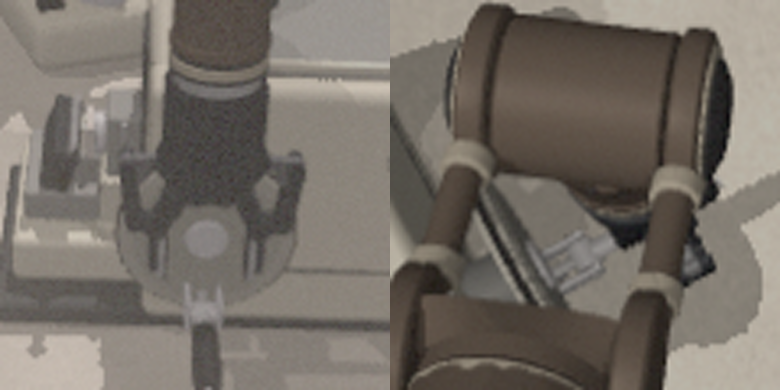

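Call:
play_rows([
  [[0.085, 0, 0.001, -0.02, 0, 0, 0], [0.085, 0, 0, -0.02, 0, 0, 0], [0.085, 0, 0, -0.02, 0, 0, 0], [0.085, 0, 0, -0.02, 0, 0, 0], [0.085, 0, 0, -0.015, 0, 0, 0], [0.085, 0, 0, -0.005, 0, 0, 0], [0.085, 0, 0, 0, 0, 0, 0], [0.085, 0, 0, 0, 0, 0, 0]],
])

```text
time_s: 7.27
ee_pos: [587.2, -35.0, 54.3]
eef_rot: [3.14, 0.0, 2.082]
wrist_force: [0.0, 0.2, -0.3]
finger_gap: 85.1
```

Call:
play_rows([
  [[0.085, 0.003, -0.0005, 0.004, 0, 0, 0], [0.085, 0.003, -0.0005, 0.003, 0, 0, 0], [0.085, 0, 0, 0, 0, 0, 0], [0.03, 0, 0, 0, 0, 0, 0], [0.03, 0, 0, 0, 0, 0, 0], [0.03, 0, 0, 0, 0, 0, 0], [0.03, 0, 0, 0, 0, 0, 0], [0.03, 0, 0, 0, 0, 0, 0], [0.03, 0, 0, 0, 0, 0, 0]],
], grip_force=25)

```text
time_s: 8.02
ee_pos: [598.7, -36.7, 68.3]
eef_rot: [3.132, 0.007, 2.082]
wrist_force: [0.9, 0.3, 0.3]
finger_gap: 29.8
```

Call:
play_rows([
  [[0.03, -0.001, -0.0005, -0.003, 0, 0, 0], [0.03, 0, 0, 0, 0, 0, 0], [0.0, 0, 0, 0, 0, 0, 0], [0.0, 0, 0, 0, 0, 0, 0], [0.0, 0, 0, 0, 0, 0, 0], [0.0, 0, 0, 0, 0, 0, 0]],
], grip_force=30)

```text
time_s: 8.52
ee_pos: [598.2, -36.9, 64.9]
eef_rot: [3.13, 0.007, 2.082]
wrist_force: [0.1, -0.1, 0.8]
finger_gap: 22.1
```

Call:
play_rows([
  [[0, -0.0053, -0.003, 0.0003, 0, 0, 0], [0, -0.0052, -0.0029, 0.001, 0, 0, 0], [0, -0.0051, -0.0028, 0.0016, 0, 0, 0], [0, -0.005, -0.0027, 0.0022, 0, 0, 0], [0, -0.0047, -0.0026, 0.0027, 0, 0, 0], [0, 0, 0, 0, 0, 0, 0]],
])

```text
time_s: 9.02
ee_pos: [575.9, -49.2, 71.8]
eef_rot: [3.118, 0.01, 2.081]
wrist_force: [0.7, -0.2, -1.8]
finger_gap: 21.8
```

Call:
play_rows([
  [[0, -0.0049, -0.0027, 0.0032, 0, 0.3, 0], [0, -0.0047, -0.0026, 0.0037, 0, 0.3, 0], [0, -0.0045, -0.0025, 0.0043, 0, 0.3, 0], [0, -0.0043, -0.0024, 0.0048, 0, 0.3, 0], [0, -0.0039, -0.0022, 0.0053, 0, 0.3, 0], [0, 0, 0, 0, 0, 0, 0]],
])

```text
time_s: 9.52
ee_pos: [554.0, -61.0, 93.8]
eef_rot: [3.135, -0.004, 2.077]
wrist_force: [0.9, 1.0, 0.7]
finger_gap: 22.2
```

Call:
play_rows([
  [[0, -0.0024, -0.0013, 0.0054, 0, 0, 0], [0, -0.0019, -0.0011, 0.0057, 0, 0, 0], [0, -0.0014, -0.0008, 0.0059, 0, 0, 0], [0, -0.0008, -0.0005, 0.006, 0, 0, 0], [0, -0.0003, -0.0001, 0.006, 0, 0, 0], [0, 0, 0, 0, 0, 0, 0]],
])

```text
time_s: 10.02
ee_pos: [547.2, -64.8, 121.2]
eef_rot: [3.131, -0.003, 2.074]
wrist_force: [2.3, 2.4, -0.5]
finger_gap: 21.9
```

Call:
play_rows([
  [[0, 0.0, 0.0, 0.006, 0, 0, 0], [0, 0.0003, 0.0001, 0.006, 0, 0, 0], [0, 0.0008, 0.0005, 0.006, 0, 0, 0], [0, 0.0014, 0.0008, 0.0059, 0, 0, 0], [0, 0.0019, 0.0011, 0.0057, 0, 0, 0], [0, 0.0024, 0.0013, 0.0054, 0, 0, 0], [0, 0, 0, 0, 0, 0, 0]],
])

```text
time_s: 10.6
ee_pos: [552.5, -61.9, 148.9]
eef_rot: [3.132, -0.001, 2.074]
wrist_force: [4.6, 1.9, -1.7]
finger_gap: 21.8
```

Call:
play_rows([
  [[0, 0.0027, 0.0015, 0.0052, 0, 0, 0], [0, 0.0032, 0.0018, 0.0049, 0, 0, 0], [0, 0.0036, 0.002, 0.0044, 0, 0, 0], [0, 0.004, 0.0022, 0.004, 0, 0, 0], [0, 0.0044, 0.0024, 0.0035, 0, 0, 0], [0, 0, 0, 0, 0, 0, 0]],
])

```text
time_s: 11.1
ee_pos: [561.8, -56.7, 164.2]
eef_rot: [-3.127, -0.004, 2.078]
wrist_force: [4.1, 0.0, -5.7]
finger_gap: 22.1
```

Call:
play_rows([
  [[0, 0.004, 0.0022, 0.004, 0, 0, 0], [0, 0.0044, 0.0024, 0.0035, 0, 0, 0], [0, 0.0046, 0.0026, 0.003, 0, 0, 0], [0, 0.0049, 0.0027, 0.0024, 0, 0, 0], [0, 0.0051, 0.0028, 0.0018, 0, 0, 0], [0, 0, 0, 0, 0, 0, 0]],
])

```text
time_s: 11.6
ee_pos: [577.9, -47.8, 176.8]
eef_rot: [-3.104, -0.006, 2.081]
wrist_force: [4.0, -0.9, -8.5]
finger_gap: 21.7
```

Call:
play_rows([
  [[0, 0.005, 0.0028, 0.0019, 0.2, -0.5, 0], [0, 0.0052, 0.0029, 0.0012, 0.2, -0.5, 0], [0, 0.0053, 0.0029, 0.0006, 0.2, -0.5, 0], [0, 0.003, 0.0017, 0.0001, 0.1, -0.3, 0], [0, 0, 0, 0, 0, 0, 0]],
])

```text
time_s: 12.02
ee_pos: [590.9, -40.6, 180.8]
eef_rot: [-3.121, -0.003, 2.083]
wrist_force: [1.1, -3.7, -7.5]
finger_gap: 21.9
```

Call:
play_rows([
  [[0, 0.003, 0.0016, 0, 0.1, -0.3, 0], [0, 0.0015, 0.0008, 0, 0.1, -0.3, 0], [0, 0, 0, 0, 0, 0, 0], [0, 0, 0, 0, 0, 0, 0]],
])

```text
time_s: 12.35
ee_pos: [593.5, -39.3, 181.0]
eef_rot: [-3.127, -0.001, 2.084]
wrist_force: [-0.1, -4.7, -7.7]
finger_gap: 21.9
```

```bash
python3 - <<'E'
from h import *; from plant import bot
p=np.load("p.npy");F=m2w(p,[0,-48,0])[0];mx=m2w([0,0,p[2]],[1,0,0])[0]
s=bot.get_state();R=Ro.from_euler('xyz',s["eef_rot"]).as_matrix()
print(s["ee_pos"],s["wrist_force"],s["eef_rot"],s["finger_gap"])
t=lambda x:(x-F)@mx
print("t now",t(s["ee_pos"]),"grasp",t(s["ee_pos"]-R[:,2]*18))
L=[[598.2,-36.9,64.9,3.13,.007,2.082],[575.9,-49.2,71.8,3.118,.01,2.081],[554,-61,93.8,3.135,-.004,2.077],[547.2,-64.8,121.2,3.131,-.003,2.074],[552.5,-61.9,148.9,3.132,-.001,2.074],[561.8,-56.7,164.2,-3.127,-.004,2.078],[577.9,-47.8,176.8,-3.104,-.006,2.081],[590.9,-40.6,180.8,-3.121,-.003,2.083]]
P=[]
for l in L:
    g=np.array(l[:3])-Ro.from_euler('xyz',l[3:]).as_matrix()[:,2]*18; P.append([t(g),g[2]])
P=np.array(P); r=least_squares(lambda c:np.hypot(P[:,0]-c[0],P[:,1]-c[1])-58,[0,140]); print(r.x,r.fun.round(1))
E
python3 look.py pics/c4.png
```

```text
[593.4681033  -39.25360922 180.98419307] [-0.06621341 -4.74543019 -7.67942796] [-3.12741045e+00 -1.29655627e-03  2.08359524e+00] 21.92758952023237
t now -4.0056372896731585 grasp -3.7502351423409412
[  1.03318074 141.22552065] [ 0.3 -0.5  0.2  0.1  0.  -0.1 -0.1  0.1]
```

Call:
play_rows([
  [[0, 0.003, 0.0017, 0, 0, 0, 0], [0, 0.0025, 0.0013, -0.0005, 0, 0, 0], [0, 0, 0, 0, 0, 0, 0], [0, 0, 0, 0, 0, 0, 0]],
])

```text
time_s: 12.78
ee_pos: [597.5, -37.1, 181.2]
eef_rot: [-3.123, -0.002, 2.084]
wrist_force: [-0.3, -4.6, -6.8]
finger_gap: 21.9
```

```bash
cat > t.py <<'E'
from h import *; from plant import bot
p=np.load("p.npy");F=m2w(p,[0,-48,0])[0];mx=m2w([0,0,p[2]],[1,0,0])[0]
s=bot.get_state();R=Ro.from_euler('xyz',s["eef_rot"]).as_matrix()
g=s["ee_pos"]-R[:,2]*18; print("grasp t rel centre",(g-F)@mx-1.03,g,s["wrist_force"],s["time_s"])
E
python3 t.py
```

```text
grasp t rel centre -0.08068671150452267 [597.84153055 -36.92292745 199.1785    ] [-0.25900357 -4.59539375 -6.81175184] 12.7833
```

Call:
play_rows([
  [[0.03, 0, 0, 0, 0, 0, 0], [0.05, 0, 0, 0, 0, 0, 0], [0.085, 0, 0, 0, 0, 0, 0], [0.085, 0, 0, 0, 0, 0, 0], [0.085, 0, 0, 0, 0, 0, 0], [0.085, 0, 0, 0, 0, 0, 0], [0.085, 0, 0, 0, 0, 0, 0], [0.085, 0, 0, 0.015, 0, 0, 0], [0.085, 0, 0, 0.02, 0, 0, 0], [0.085, 0, 0, 0.025, 0, 0, 0], [0.085, 0, 0, 0.025, 0, 0, 0], [0.085, 0, 0, 0.02, 0, 0, 0]],
])

```text
time_s: 13.78
ee_pos: [598.3, -30.4, 289.8]
eef_rot: [-3.129, -0.012, 2.082]
wrist_force: [0.3, -0.5, 0.4]
finger_gap: 85.0
```

Call:
play_rows([
  [[0.085, 0, -0.015, 0.02, 0, 0, 0], [0.085, 0, -0.03, 0.01, 0, 0, 0], [0.085, -0.01, -0.03, 0, 0, 0, 0], [0.085, -0.02, -0.03, 0, 0, 0, 0], [0.085, -0.02, -0.03, 0, 0, 0, 0], [0.085, -0.02, -0.03, 0, 0, 0, 0], [0.085, -0.02, -0.03, 0, 0, 0, 0], [0.085, -0.02, -0.02, 0, 0, 0, 0], [0.085, 0, 0, 0, 0, 0, 0], [0.085, 0, 0, 0, 0, 0, 0]],
])

```text
time_s: 14.62
ee_pos: [487.7, -252.1, 332.1]
eef_rot: [3.138, 0.0, 2.087]
wrist_force: [0.8, 0.9, -0.6]
finger_gap: 85.0
```

```bash
python3 - <<'E'
from h import *; from plant import bot,eyes
p=np.load("p.npy"); p[:2]+=1.03*np.array([np.cos(p[2]),np.sin(p[2])])
f=lambda i:np.clip(255*(i/255.)**.6,0,255).astype('uint8')
ims=[]
for n,(u,v,w) in dict(scene=(290,80,120),top=(200,110,110)).items():
    S=eyes.snapshot(n); im=f(S["image"][:,:,::-1]); cv2.imwrite(f"pics/full_{n}.png",im); k=390/w
    c=cv2.resize(im[v:v+w,u:u+w],(390,390),interpolation=cv2.INTER_CUBIC)
    for q in (proj(S,m2w(p,[grip(np.pi,1.22,d) for d in(0,106)]))-[u,v])*k: cv2.circle(c,tuple(int(x) for x in q),2,(0,0,255),-1)
    ims.append(c)
a=np.hstack(ims); b=cv2.resize(np.hstack([cv2.imread(f"pics/full_{n}.png") for n in("scene","top")]),(780,244)) ; a=cv2.resize(a,(700,350)); b=cv2.resize(b,(700,219))
cv2.imwrite("pics/c5.png",np.vstack([a,b]))
s=bot.get_state(); print(s["time_s"],s["wrist_force"])
E
```

```text
14.7167 [-0.23251418 -0.06994596 -0.02201472]
```

View pics/c5.png

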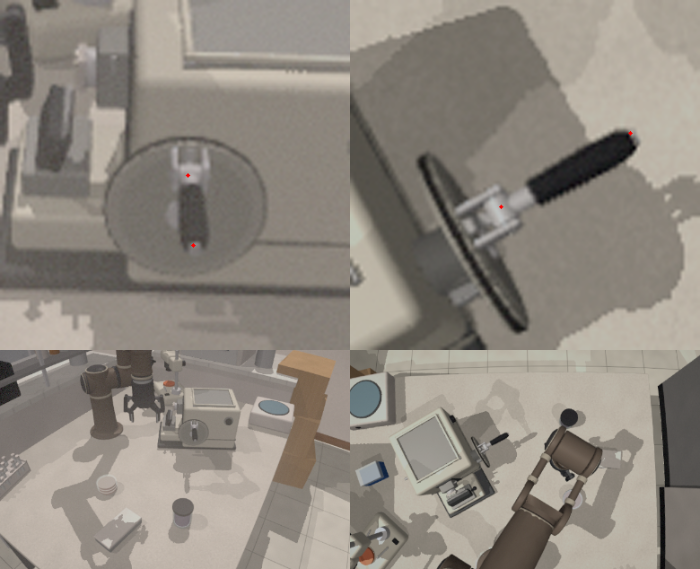

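The grip is latched out at twelve o'clock, within about 1 to 2 mm of the projected points. The head is up, the bystanders haven't moved, and the arm is clear.

```bash
python3 -c "
from plant import bot; print(bot.hand_in())"
```

```text
the job is handed in; nothing more can be done
None
```

I swung the grip out with the closed fingers behind its tip until it latched. I then gripped it, cranked the handwheel half a turn by way of the machine's front to twelve o'clock, let go and backed off. The job was handed in at about 15 s of the 48 s allowed.

**Final checks:**
- **Crank position:** a circle fitted to the arm's path put the grip 0.1 mm from top dead centre just before release.
- **Final pictures:** they show the grip straight out at the top of the wheel and the head raised. The dish stack, slide box and stain jar look where they were, judged by eye only.
- **Forces:** the arm is clear, and the wrist force reads about zero. The highest reading I saw was about 10 N.

**What disagreed:**
- **Grip tip:** in the top view, the tip sits about 4 mm from where my model put it, and the pivot about 1 mm. I put this down to a small yaw error in my fit of the microtome, not a crank error.
- **Latch:** the wrist force never showed the expected 5 to 6 N push. I confirmed the latch from the pictures instead, and the grip stayed out through the cranking.

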